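# Clear the corner nest and hold a bracket against both fences

## Robot

A 6-joint arm with a two-finger parallel gripper is mounted at the origin on the work surface. World frame = base frame: x ahead of the robot, y to its left, z up, the work surface at z = 0. Lengths are in m, angles in rad, forces in N, time in s.
With the tool pointing down it reaches from about 0.375 to 0.9 m from the base axis. Payload 3.1 kg.
Tool frame: the origin (TCP) lies midway between the tips of the shut fingers; the grasp point (between the pads) lies 19 mm behind it; z points along the fingers, y is the line along which they close (so a half turn about z gives the same grasp; the last joint's range is limited). The gripper opens to 85 mm and grips with 20 to 120 N. Pads are 22 mm wide; open, the fingers measure 114 mm over their backs; the gripper's body (76 mm by 85 mm) begins 54 mm behind the grasp point. The pads swing forward as they close: fully open they stand 13 mm farther back than shut.
Start: joints at [-1.28, 0.527, 1.433, -0, 1.181, -0.178], TCP at [0.282, -0.558, 0.231] pointing down, gripper open.
Joint ranges: [-3.08, 3.08], [-0.75, 2.2], [0.22, 2.44], [-1.43, 4.57], [0, 2.65], [-2.85, 2.85]. Speed limits (rad/s): [2.79, 2.79, 3.14, 3.14, 3.14, 3.14].

## Interface

Orientations are given as [roll, pitch, yaw] about the fixed x, y, z axes, in that order (R = Rz(yaw) Ry(pitch) Rx(roll)).
In Python, from bench import readout, eyes, workorder gives the robot as it stands.
- The arm moves only by the shell command python3 -m crank 'ROWS' [OPENING] [FORCE]. ROWS is a JSON list that holds a single list of rows (three levels of brackets), with 1 to 10 rows, each of 6 numbers: dx, dy, dz in m, then a rotation vector rx, ry, rz in rad; each row shifts and turns the commanded pose from where the row before left it, along the tool's axes as they then stand; what a row does not reach is not made up. A row lasts 1/10 s, in which the tool goes at most 0.05 m and 0.15 rad, less where a joint would pass 70% of its speed; a pose out of reach is approached as far as the arm can. OPENING is the opening from 0.0 (shut) to 1.0 (fully open), set as the command begins (- or left out keeps the last). The fingers move at their own pace and stop on an object; FORCE is the grip in N (left out, the last holds). Time passes only in rows, so rows that do not move let the fingers close. It prints the time, the measured TCP pose, the force, the opening and the grip force at its end. Input that does not fit is refused with a message, and nothing moves.
- readout.observe(): the state, without advancing time (a new reading comes with each control period).
- eyes.capture(name): name is "scene" or "top"; returns a dict with "frame" (420x560x3 uint8, red, green, blue), "K" (3x3 intrinsics, pixels), "world_from_camera" (4x4, takes a point from camera to world coordinates). Camera axes: x right, y down, z forward; pixel columns grow to the right and rows downward; lengths in m; the calibration is good to about 2 mm. A picture is of the moment at which its call begins. There is no depth.
- workorder.finish_job(): hands the job in; it is judged then, once.
The state is a dict: "time_s": time; "joints": joint angles; "qd": joint speeds; "joint_efforts": joint torques, N m; "eef_pos": TCP position; "ee_rot": TCP orientation; "wrist_force": force on the tool from outside, world axes, zero at the start; "ft_torque": the same for the moment, N m; "width": opening from 0.0 (shut) to 1.0 (fully open); "gripper_force": force on a finger pad.
Only numpy, scipy, OpenCV 4.12 (cv2) and the standard library are available. Lean on these libraries where they do the work, as an engineer would, in place of code of your own. Each camera call takes 0.05 s, during which the arm holds its last target. There are 200 camera calls.

## Task

Get the corner nest ready for the next part: lift the ring-ended gauge out of it and put it back over its storage post, ring lying flat down on the post's shoulder, and let go of it. Then set the T-bracket flat on the nest plate with its long side along the longer fence, push it fully home into the corner so it bears squarely on both fences at once, and finish while still holding it pressed there with the gripper. Leave the bin, jar, screwdriver and cap where they are.

Things in the scene. Friction and masses are not known exactly. Their poses are not given: they have to be found in the camera images.
- nest: Corner nest, fixed to the bench: a dark steel plate 220 x 200 mm, 12 mm thick, with two aluminium fences on top that form a corner. Origin: centre of the plate's underside, on the bench. Its x axis runs along the longer fence towards the corner, its y axis along the shorter fence towards the corner, z up.
- corner (a point): The point where the planes of the two fences' inner faces meet, on the nest plate's top surface (12 mm above the bench); 85 mm in +x and 75 mm in +y of the nest's origin. Same axes as the nest: the open nest floor lies at negative x and negative y of this point.
- side_fence: The longer fence: an aluminium bar 160 mm long, 18 mm thick, 18 mm high on the nest plate (top 30 mm above the bench). Origin: middle of the lower edge of its inner face. Its x axis runs along the bar; the inner face looks to its -y (the nest's -y). It stops 8 mm short of the corner.
- end_fence: The shorter fence: the same bar, 120 mm long, square to the other. Origin: middle of the lower edge of its inner face. Its x axis runs along the bar, away from the corner's y direction (nest -y); the inner face looks to its -y (the nest's -x). It stops 8 mm short of the corner.
- gauge: Loose steel gauge, 10 mm thick, about 120 g, flat on the nest plate where the bracket must go: a ring, 56 mm outside, hole 28 mm, with a straight tab 24 mm wide reaching 66 mm from the ring's centre. Origin: centre of the hole, on the underside. x axis: from there out along the tab; z up. Pinch the tab across its width, about 48 mm from the origin, to clear the post's shoulder.
- post: Fixed steel storage post on the bench: round foot of 80 mm diameter, a shoulder 48 mm in diameter whose flat top is 40 mm above the bench, and on it a pin of 14 mm diameter with a tapered tip at 90 mm. Origin: on its axis at bench height. The gauge's ring drops over the pin and lies flat on the shoulder, tab in any direction.
- bracket: Loose aluminium T-bracket, about 290 g: base 80 x 56 mm, 14 mm thick, and along its middle an upright web (the grip) 60 mm long, 12 mm thick, top 62 mm above the underside. Origin: centre of the underside; x along the 80 mm side and the web; z up. Same after half a turn. Home: origin 40 mm in -x and 28 mm in -y of the corner point, x along the longer fence. Fences and nest are rigid.
- bin: Bystander: open green plastic bin, 110 x 160 x 70 mm. Origin: centre of the underside.
- jar: Bystander: white plastic jar, 56 mm in diameter, 75 mm high. Origin: centre of the underside.
- driver: Bystander: screwdriver lying on the bench beyond the nest. Origin on its length, at bench height; x axis towards the tip.
- cap: Bystander: flat white cap, 48 mm in diameter, 14 mm high. Origin: centre of the underside.
Mind the look-alikes: they are no part of the job. What is meant by the gauge is not purple, and is the smaller of those in its own colour. Leave any red look-alike of the bracket alone.

How it is judged:
By the outcome, as a careful person would: the job done as asked, in the order asked, and still so for the second after the job is handed in, while the arm keeps its last pose, push and grip.
It also fails if it takes over 72 s, if anything falls off the work surface, if the arm or the gripper's body presses on something with over 40 N, if the wrist force passes 120 N, or if a joint passes its speed limit or range.

## Working session

There is one attempt and no reset: what is moved stays moved. The work goes in short steps, Python scripts to look and compute and a shell command to move; the robot and the scene stay as the last step left them, time stands still between calls to the robot, and variables do not carry over. Pictures are saved under pics/ and viewed, at most 10 in all, crops included, and the job is handed in when it is done.

```bash
ls; mkdir -p pics; python3 - <<'E'
from bench import readout, eyes
import cv2,numpy as np
for n in("top","scene"):
    c=eyes.capture(n); cv2.imwrite(f"pics/{n}0.png",c["frame"][:,:,::-1]); np.savez(f"{n}0.npz",**c)
    print(n,c["K"].tolist(),c["world_from_camera"].round(4).tolist())
print(readout.observe())
E
```

```text
pics
top [[503.7172235714719, 0.0, 271.62927452521575], [0.0, 503.7172235714719, 207.71537593476637], [0.0, 0.0, 1.0]] [[-0.0284, -0.9929, 0.1158, 0.3783], [-0.9996, 0.028, -0.005, 0.0472], [0.0017, -0.1159, -0.9933, 1.3554], [0.0, 0.0, 0.0, 1.0]]
scene [[449.9608077436223, 0.0, 273.973864298609], [0.0, 449.9608077436223, 207.01962827121375], [0.0, 0.0, 1.0]] [[0.1138, 0.7013, -0.7038, 1.36], [0.9935, -0.0797, 0.0813, -0.0485], [0.0009, -0.7084, -0.7058, 0.8425], [0.0, 0.0, 0.0, 1.0]]
{'time_s': 0.1, 'joints': array([-1.28047085e+00,  5.28365378e-01,  1.43378543e+00,  2.04684674e-07,
        1.18141735e+00, -1.78481864e-01]), 'qd': array([-0.0001948 , -0.0022364 , -0.00356831,  0.00153046, -0.00107295,
        0.00029706]), 'joint_efforts': array([-5.19887872e-04, -4.43306601e+01, -1.78584713e+01, -2.35310799e-04,
        3.89592256e-03,  1.80210577e-05]), 'eef_pos': array([ 0.28223551, -0.55691271,  0.23043271]), 'ee_rot': array([-3.13964857e+00, -3.50908174e-04,  4.68806920e-01]), 'wrist_force': array([ 0.16763517,  0.21045069, -0.42428087]), 'ft_torque': array([ 0.0216486 ,  0.00030268, -0.00537711]), 'gripper_force': 0.0, 'width': 1.0021258558125334}
```

View pics/top0.png

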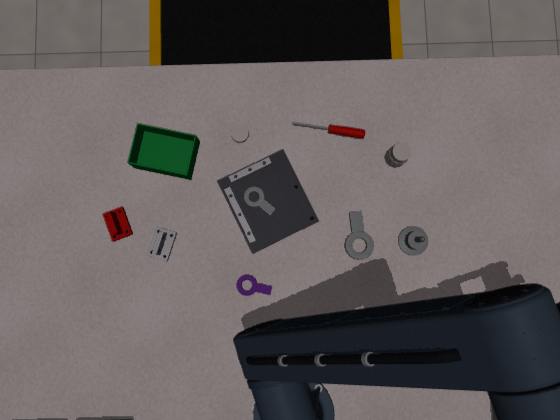

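View pics/scene0.png

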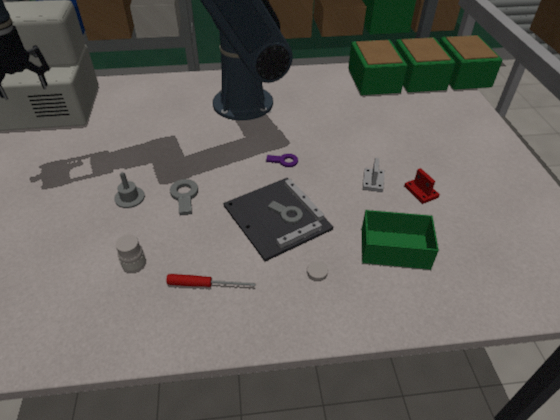

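Top view: the steel ring gauges are at (258,199) in the nest and at (358,238), which is larger. A purple one is at (252,286). The T-brackets are silver at (163,243) and red at (118,224). The gauge is the one in the nest (smaller of the steel pair, not purple), and the bracket is the silver one. The post is at (413,240). I'll confirm with one enlarged crop.

```bash
python3 - <<'E'
import cv2
im=cv2.imread("pics/top0.png")[140:300,140:380]
cv2.imwrite("pics/crop1.png",cv2.resize(im,None,fx=3.33,fy=3.33,interpolation=cv2.INTER_CUBIC))
im=cv2.imread("pics/scene0.png")[140:270,220:400]
cv2.imwrite("pics/crop2.png",cv2.resize(im,None,fx=4.4,fy=4.4,interpolation=cv2.INTER_CUBIC))
E
```

```text
(no output)
```

View pics/crop1.png

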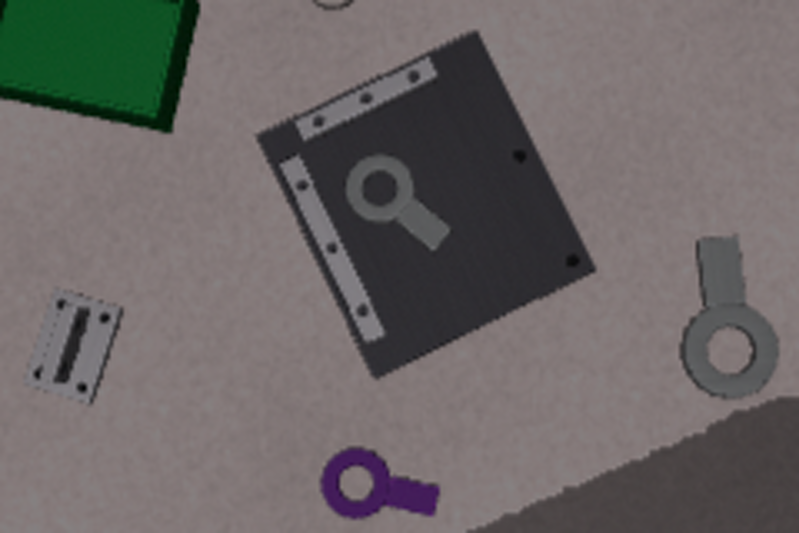

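View pics/crop2.png

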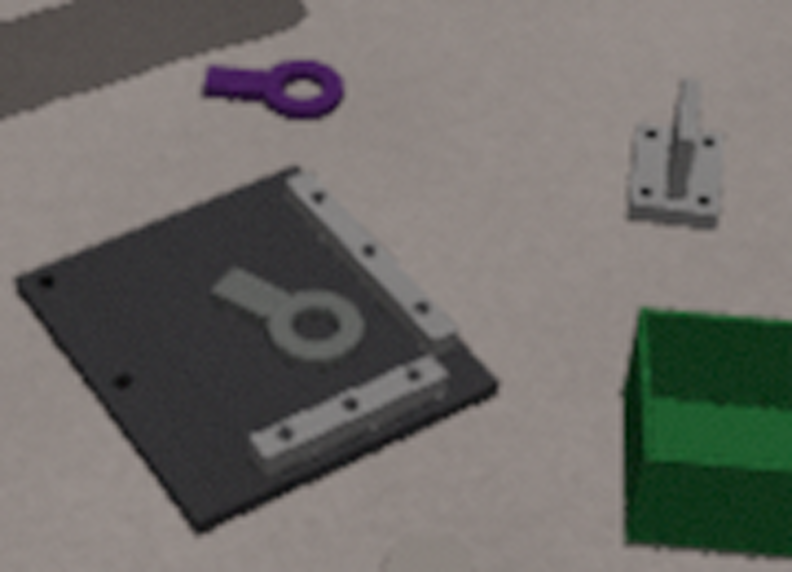

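The crop confirms it: in the crop the small steel gauge has its ring at (380,188) and tab at (430,232), inside the fences. The silver bracket is at (75,347). The larger steel gauge at (730,350) and the purple and red parts are decoys. Next I'll measure.

```bash
cat > h.py <<'E'
import cv2,numpy as np
def load(n): 
    d=np.load(n+".npz"); return d["frame"],d["K"],d["world_from_camera"]
def ray(uv,K,T,z):
    uv=np.atleast_2d(np.asarray(uv,float)); p=np.c_[uv,np.ones(len(uv))]@np.linalg.inv(K).T@T[:3,:3].T
    c=T[:3,3]; return (c+p*((z-c[2])/p[:,2:]))[:,:2]
def proj(P,K,T):
    P=np.atleast_2d(np.asarray(P,float)); q=(P-T[:3,3])@T[:3,:3]; q=q@K.T; return q[:,:2]/q[:,2:]
def rects(mask,K,T,z,amin=30):
    cs,_=cv2.findContours(mask.astype(np.uint8),cv2.RETR_CCOMP,cv2.CHAIN_APPROX_NONE)
    for c in cs:
        if cv2.contourArea(c)<amin: continue
        w=ray(c[:,0],K,T,z)*1000
        r=cv2.minAreaRect(w.astype(np.float32)); m=c[:,0].mean(0)
        print("px",m.round(0),"rect c",np.round(r[0],1),"size",np.round(r[1],1),"ang",round(r[2],1))
E
python3 - <<'E'
from h import *
for n,boxes in(("top0",dict(nest=(210,145,325,258),brk=(145,222,182,268),post=(390,220,435,262))),("scene0",dict(nest=(222,175,335,258),brk=(355,150,390,195),post=(105,165,150,210)))):
    f,K,T=load(n); h=cv2.cvtColor(f,cv2.COLOR_RGB2GRAY); print(n)
    for k,(a,b,c,d) in boxes.items():
        g=h[b:d,a:c]; print(k,np.bincount(g.ravel()//10))
    m=np.zeros_like(h)
    a,b,c,d=boxes["nest"]; s=np.s_[b:d,a:c]
    x=m.copy(); x[s]=h[s]<75; print("plate"); rects(x,K,T,.012)
    x=m.copy(); x[s]=(h[s]>75)&(h[s]<115); print("gauge?"); rects(x,K,T,.022)
    for t in (140,): 
        x=m.copy(); x[s]=h[s]>t; print("fence",t); rects(x,K,T,.030)
        a,b,c,d=boxes["brk"]; s2=np.s_[b:d,a:c]; x=m.copy(); x[s2]=h[s2]>150; print("brk"); rects(x,K,T,.014)
for n,(x0,y0,x1,y1),(gx0,gy0,gx1,gy1) in(("top0",(240,180,280,220),(395,222,435,258)),("scene0",(265,195,305,225),(108,168,148,208))):
    f=cv2.cvtColor(load(n)[0],cv2.COLOR_RGB2GRAY)
    cv2.imwrite(f"{n}p.png",cv2.resize(f[gy0:gy1,gx0:gx1],(400,400*(gy1-gy0)//(gx1-gx0)),interpolation=cv2.INTER_CUBIC))
a=cv2.imread("top0p.png");b=cv2.imread("scene0p.png");f=load("top0")[0][225:263,145:183,::-1]
cv2.imwrite("pics/post.png",np.hstack([a[:360],b[:360]]))
E
```

```text
top0
nest [   0   11   12   22 4510  230  139  133  161  320   71  644 6728   14]
brk [   0    7    7   45   31   29   24   14   15   24   39  248 1218    1]
post [   0    0   23   37   18   25   38   31  359  179   21  127 1032]
plate
px [254. 196.] rect c [568.  87.] size [26.9 27.2] ang 88.7
px [263. 193.] rect c [554.7  51.9] size [219.8 199.1] ang 24.4
px [258. 200.] rect c [553.5  74.6] size [95.7 55.4] ang 43.3
px [239. 214.] rect c [520.  127.9] size [166.8  23.1] ang 24.5
gauge?
px [258. 200.] rect c [552.2  74.4] size [91.1 51.2] ang 43.3
px [254. 196.] rect c [566.6  86.7] size [32.1 32.4] ang 88.7
px [245. 169.] rect c [637.5 108.2] size [ 21.7 140.9] ang 24.5
fence 140
brk
scene0
nest [   0   11   81  137 1013 2478  300  154  140  314  118  111  400 3482
  640]
brk [  0   0   1   2   3   5  15  91  22  21  53  87 237 750 288]
post [   0    0    0    2   49  163   43   69  186  248   55   73   46 1003
   88]
plate
px [291. 213.] rect c [558.5  88.3] size [26.  21.7] ang 83.5
px [277. 218.] rect c [563.1  50.5] size [223.9 201.6] ang 24.5
px [299. 232.] rect c [625.   99.6] size [ 27.3 129.7] ang 24.3
px [286. 211.] rect c [543.   77.5] size [99.5 59.9] ang 35.0
gauge?
px [296. 233.] rect c [633.9  97.8] size [ 21.4 123.9] ang 24.3
px [292. 235.] rect c [642.9  77.3] size [20.5 43.7] ang 24.5
px [307. 228.] rect c [624.6 117.3] size [20.3 44.9] ang 24.5
px [286. 211.] rect c [556.1  71.7] size [91.4 53.1] ang 47.5
px [291. 213.] rect c [568.1  86.7] size [30.8 28.5] ang 83.5
fence 140
px [244. 251.] rect c [688.2 -41.4] size [63.6 48.2] ang 24.1
brk
```

View pics/post.png

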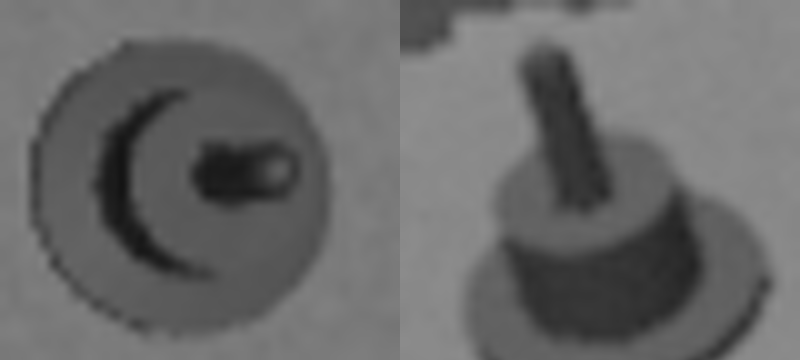

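Post crops: in the top view the foot disc is centred at about (413,240.7) px and the pin tip at (423,238.5). In the scene view the pin tip is at (122,172.5) and the shoulder ellipse centre at (126.2,186.9).

```bash
python3 - <<'E'
from h import *
A=[load("top0"),load("scene0")]
for i,(sh,tip) in enumerate((((417,239.9),(423,238.5)),((126.2,186.9),(122,172.5)))):
    f,K,T=A[i]; print("shoulder",ray(sh,K,T,.04)*1000,"tip",ray(tip,K,T,.088)*1000)
f,K,T=A[0]; print("foot",ray((412.5,240.2),K,T,.008)*1000)
# bracket by neutral colour
for i,(a,b,c,d) in enumerate(((145,222,182,268),(355,150,390,195))):
    f,K,T=A[i]; g=f.astype(int)
    print("bg",f[b+1,a+1],"nest corner px",proj([.5763,.1133,.026],K,T).round(1))
    m=np.zeros(f.shape[:2],np.uint8); s=np.s_[b:d,a:c]
    rb=cv2.GaussianBlur(f,(3,3),0).astype(int); rb=rb[:,:,0]-rb[:,:,2]; print(np.percentile(rb[s],[5,20,50,80,95]))
    thr=(np.percentile(rb[s],5)+np.percentile(rb[s],90))/2
    m[s]=rb[s]<thr; m=cv2.morphologyEx(m,cv2.MORPH_CLOSE,np.ones((3,3))); rects(m,K,T,.014 if i==0 else .007,100)
# gauge tab direction
for i,(a,b,c,d) in enumerate(((240,182,280,220),(266,198,306,226))):
    f,K,T=A[i]; h=cv2.cvtColor(f,cv2.COLOR_RGB2GRAY); v,u=np.mgrid[b:d,a:c]
    P=ray(np.c_[u.ravel(),v.ravel()],K,T,.022)*1000; w=h[b:d,a:c].ravel(); O=np.array([567.6,86.8])
    D=P-O; r=np.hypot(*D.T); k=(w>70)&(w<115)&(r<72)
    t=k&(r>33)&(D.sum(1)<0); mm=D[t].mean(0); print("tab",t.sum(),mm,np.degrees(np.arctan2(*mm[::-1])),"ring c",P[k&(r<30)].mean(0),"rmax",r[t].max())
E
```

```text
shoulder [[ 436.34353818 -336.42977117]] tip [[ 437.31272548 -337.74923543]]
shoulder [[ 440.78725057 -335.80081459]] tip [[ 438.50796461 -335.78998014]]
foot [[ 437.29649363 -333.67749208]]
bg [129 118 119] nest corner px [[243.9 192.4]]
[-2. -1.  9. 10. 11.]
px [162. 244.] rect c [447.2 335.5] size [58.9 80.1] ang 72.6
bg [146 139 135] nest corner px [[301.9 213.3]]
[ 1.  2. 11. 12. 12.]
px [374. 176.] rect c [424.3 343.4] size [ 55.3 145.3] ang 73.7
tab 111 [-33.97278961 -32.3321512 ] -136.41742798690518 ring c [565.50344071  87.15596589] rmax 65.44505635914236
tab 95 [-33.02664688 -32.25784479] -135.67469436885517 ring c [568.96827179  86.64161169] rmax 65.4452637133938
```

```bash
cat > go.py <<'E'
import sys,numpy as np
from scipy.spatial.transform import Rotation as R
from bench import readout
def to(x,y,z,yaw):
    s=readout.observe(); r=R.from_euler('xyz',s["ee_rot"]); g=R.from_euler('xyz',[np.pi,0,np.radians(yaw)])
    print("t",round(s["time_s"],2),"tool d mm",(r.inv().apply(np.array([x,y,z])-s["eef_pos"])*1000).round(1),"rotvec",(r.inv()*g).as_rotvec().round(4),"j6",s["joints"][5].round(2),"F",s["wrist_force"].round(1),"w",round(float(s["width"]),3))
to(*map(float,sys.argv[1:5]))
E
python3 -m crank '[[[0.036,-0.031,0,0,0,0],[0.036,-0.031,0,0,0,0],[0.036,-0.031,0,0,0,0],[0.036,-0.031,0,0,0,0],[0.036,-0.031,0,0,0,0],[0.036,-0.031,0,0,0,0],[0.036,-0.031,0,0,0,0],[0.036,-0.031,0,0,0,0],[0.036,-0.031,0.01,0,0,0],[0.036,-0.031,0.01,0,0,0]]]' 0.5 60
python3 -m crank '[[[0.036,-0.031,0.01,0,0,0],[0.036,-0.031,0.01,0,0,0],[0.036,-0.031,0.01,0,0,0],[0.03,-0.031,0.01,0,0,0],[0,0,0,0,0,-0.15],[0,0,0,0,0,-0.15],[0,0,0,0,0,0],[0,0,0,0,0,0]]]'
python3 go.py .533 .0535 .10 44
```

```text
time_s: 1.1
eef_pos: [0.464, -0.1166, 0.2112]
ee_rot: [3.141, -0.0, 0.468]
wrist_force: [0.9, -1.0, -0.0]
width: 0.499
gripper_force: 0.0
time_s: 1.9
eef_pos: [0.5304, 0.0546, 0.1711]
ee_rot: [-3.141, 0.0, 0.766]
wrist_force: [-1.0, -0.2, -0.5]
width: 0.501
gripper_force: 0.0
t 1.9 tool d mm [ 1.1  2.7 71.1] rotvec [-0.0004  0.0003 -0.0024] j6 0.7 F [-1.  -0.2 -0.5] w 0.501
```

```bash
python3 -m crank '[[[0.001,0.0027,0.05,0,0,0],[0,0,0.04,0,0,0],[0,0,0.03,0,0,0],[0,0,0.02,0,0,0],[0,0,0.01,0,0,0],[0,0,0.006,0,0,0],[0,0,0,0,0,0],[0,0,0,0,0,0]]]'
python3 go.py .533 .0535 .0145 44
python3 - <<'E'
from bench import eyes
import cv2
t=eyes.capture("top")["frame"][150:255,210:310,::-1];s=eyes.capture("scene")["frame"][170:260,225:335,::-1]
cv2.imwrite("pics/pre.png",cv2.hconcat([cv2.resize(t,(400,420),interpolation=2),cv2.resize(s,(400,420),interpolation=2)]))
E
```

```text
time_s: 2.7
eef_pos: [0.5339, 0.0532, 0.0163]
ee_rot: [3.14, -0.001, 0.768]
wrist_force: [-0.6, 0.2, 1.3]
width: 0.498
gripper_force: 0.0
t 2.7 tool d mm [-0.5 -0.8  1.8] rotvec [ 0.0014 -0.0011  0.0002] j6 0.69 F [-0.6  0.2  1.3] w 0.498
```

View pics/pre.png

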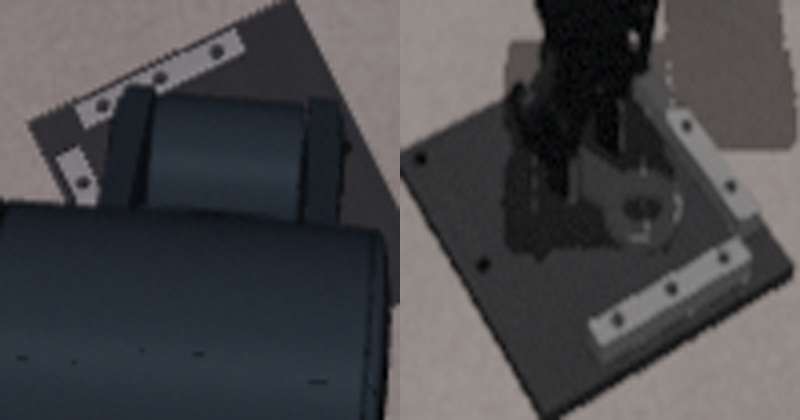

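The scene half (right) shows the fingers straddling the tab at about (590,170), with the ring free at (645,205). Next I'll go 1.5 mm lower and grip.

```bash
python3 -m crank '[[[0,0,0.0015,0,0,0],[0,0,0,0,0,0],[0,0,0,0,0,0],[0,0,0,0,0,0],[0,0,0,0,0,0],[0,0,0,0,0,0]]]' 0.0 70
python3 -m crank '[[[0,0,-0.01,0,0,0],[0,0,-0.03,0,0,0],[0,0,-0.04,0,0,0],[0,0,-0.04,0,0,0],[0,0,0,0,0,0],[0,0,0,0,0,0]]]'
python3 - <<'E'
from h import *
from bench import eyes,readout
c=eyes.capture("scene"); cv2.imwrite("pics/lift.png",cv2.resize(c["frame"][100:260,200:400,::-1],None,fx=3,fy=3,interpolation=2))
print(readout.observe()["width"])
E
```

```text
time_s: 3.4
eef_pos: [0.5338, 0.0534, 0.015]
ee_rot: [3.14, -0.001, 0.769]
wrist_force: [-0.6, 0.7, 6.0]
width: 0.25
gripper_force: 67.9
time_s: 4.0
eef_pos: [0.5334, 0.0534, 0.1352]
ee_rot: [3.14, -0.001, 0.769]
wrist_force: [-0.3, -0.7, -2.3]
width: 0.249
gripper_force: 68.3
0.2535774435133177
```

View pics/lift.png

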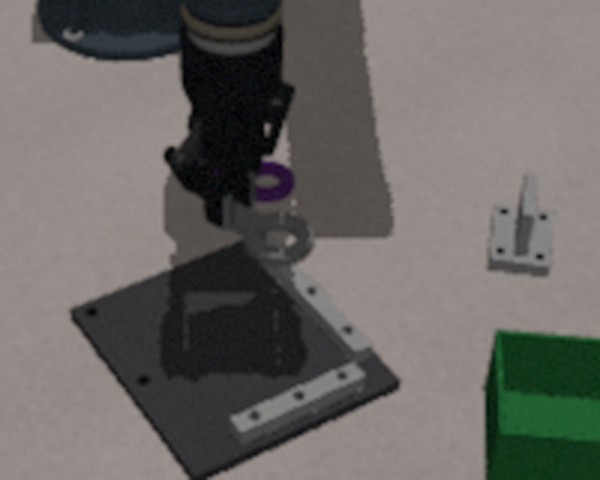

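The gauge is lifted and held by its tab, with the hole at crop (278,240), which is scene pixel (292.5,179.5). I'll measure the ring offset and plan the move to the post.

```bash
python3 - <<'E'
from h import *
f,K,T=load("scene0")
r=ray((292.3,179.6),K,T,.137)[0]; print("ring",r, "off", r-[.5334,.0534])
E
python3 go.py .403 -.369 .135 44
```

```text
ring [0.57011149 0.08627795] off [0.03671149 0.03287795]
t 4.05 tool d mm [-386.7  213.7   -1.1] rotvec [-0.0007  0.0006  0.0009] j6 0.69 F [-1.   0.2 -2. ] w 0.254
```

```bash
python3 -m crank '[[[-0.02,0.011,0,0,0,0],[-0.04,0.0221,0,0,0,0],[-0.04,0.0221,0,0,0,0],[-0.04,0.0221,0,0,0,0],[-0.04,0.0221,0,0,0,0],[-0.04,0.0221,0,0,0,0],[-0.04,0.0221,0,0,0,0],[-0.04,0.0221,0,0,0,0],[-0.04,0.0221,0,0,0,0],[-0.0267,0.0148,0,0,0,0]]]'
python3 -m crank '[[[-0.02,0.011,0,0,0,0],[0,0,0,0,0,0],[0,0,0,0,0,0],[0,0,0,0,0,0]]]'
python3 go.py .4025 -.3692 .135 44
python3 - <<'E'
from h import *
from bench import eyes,readout
for n in("top","scene"):
    c=eyes.capture(n); K,T=c["K"],c["world_from_camera"]; np.savez(n+"1.npz",**c)
    p=proj([.438,-.336,.09],K,T)[0]; print(n,p)
    x,y=p.astype(int); im=c["frame"][y-40:y+50,x-45:x+45,::-1]
    cv2.imwrite(n+"1.png",cv2.resize(im,(400,400),interpolation=2))
cv2.imwrite("pics/overpost.png",np.hstack([cv2.imread("top1.png"),cv2.imread("scene1.png")]))
E
```

```text
time_s: 5.05
eef_pos: [0.4087, -0.3495, 0.132]
ee_rot: [-3.139, 0.0, 0.766]
wrist_force: [1.0, 0.6, -1.8]
width: 0.251
gripper_force: 68.3
time_s: 5.45
eef_pos: [0.4032, -0.367, 0.1327]
ee_rot: [-3.138, -0.001, 0.769]
wrist_force: [-0.2, -0.2, -2.0]
width: 0.252
gripper_force: 68.3
t 5.45 tool d mm [-2.   1.1 -2.3] rotvec [-0.0038 -0.0008  0.0015] j6 -0.14 F [-0.2 -0.2 -2. ] w 0.252
top [422.52686919 238.20226391]
scene [121.7562566  171.78471683]
```

View pics/overpost.png

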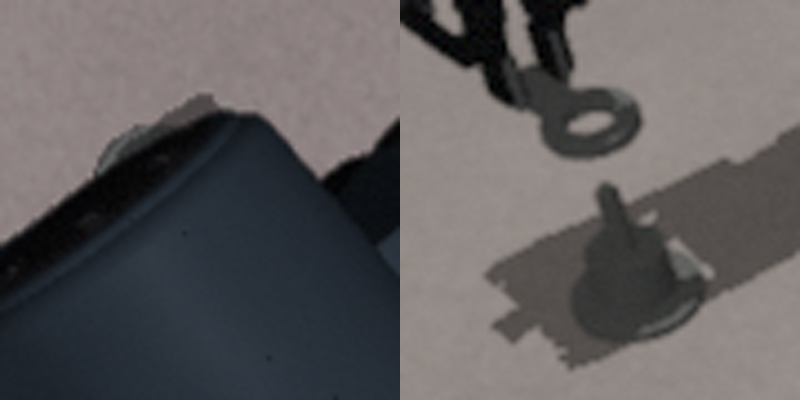

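Scene crop (right): the ring is above the pin, with the hole at crop (592,122), which is pixel (118.8,157.9). I'll check the alignment numerically.

```bash
python3 - <<'E'
from h import *
f,K,T=load("scene1")
for z in(.130,.135): print(ray((118.8,157.9),K,T,z)*1000)
print(proj([.438,-.336,.135],K,T))
E
```

```text
[[ 431.3008024  -334.78719675]]
[[ 437.81824345 -332.77795732]]
[[117.47393864 158.03672728]]
```

```bash
python3 -m crank '[[[-0.0015,0.0017,0.01,0,0,0],[0,0,0.02,0,0,0],[0,0,0.02,0,0,0],[0,0,0.01,0,0,0],[0,0,0.01,0,0,0],[0,0,0.007,0,0,0],[0,0,0,0,0,0],[0,0,0,0,0,0]]]'
python3 go.py .4025 -.3692 .043 44
```

```text
time_s: 6.35
eef_pos: [0.4041, -0.3715, 0.0572]
ee_rot: [3.141, 0.0, 0.769]
wrist_force: [0.3, -0.5, -0.7]
width: 0.252
gripper_force: 68.2
t 6.35 tool d mm [ 0.5 -2.8 14.2] rotvec [0.0007 0.0001 0.0009] j6 -0.15 F [ 0.3 -0.5 -0.7] w 0.252
```

```bash
python3 -m crank '[[[0,-0.0015,0.006,0,0,0],[0,0,0.005,0,0,0],[0,0,0.002,0,0,0],[0,0,0.001,0,0,0],[0,0,0,0,0,0],[0,0,0,0,0,0]]]'
python3 go.py .4025 -.3692 .043 44
```

```text
time_s: 6.95
eef_pos: [0.4028, -0.3701, 0.0431]
ee_rot: [3.142, 0.0, 0.769]
wrist_force: [-0.9, 1.0, -1.1]
width: 0.251
gripper_force: 68.5
t 6.95 tool d mm [ 0.4 -0.8  0.1] rotvec [0.     0.     0.0009] j6 -0.15 F [-0.9  1.  -1.1] w 0.251
```

```bash
python3 -m crank '[[[0,0,0.001,0,0,0],[0,0,0,0,0,0],[0,0,0,0,0,0]]]'
python3 -m crank '[[[0,0,0.001,0,0,0],[0,0,0,0,0,0],[0,0,0,0,0,0]]]'
```

```text
time_s: 7.25
eef_pos: [0.4028, -0.3702, 0.0426]
ee_rot: [3.141, 0.0, 0.769]
wrist_force: [-2.1, 1.6, 5.0]
width: 0.251
gripper_force: 69.2
time_s: 7.55
eef_pos: [0.4027, -0.3703, 0.0422]
ee_rot: [3.141, 0.0, 0.769]
wrist_force: [-2.2, 1.3, 10.8]
width: 0.251
gripper_force: 69.7
```

```bash
python3 -m crank '[[[0,0,0,0,0,0],[0,0,0,0,0,0],[0,0,0,0,0,0],[0,0,-0.02,0,0,0],[0,0,-0.04,0,0,0],[0,0,-0.05,0,0,0],[0,0,-0.04,0,0,0],[0,0,0,0,0,0]]]' 0.5
python3 -m crank '[[[0.0412,-0.0211,0,0,0,0],[0.0412,-0.0211,0,0,0,0],[0.0412,-0.0211,0,0,0,0],[0.0412,-0.0211,0,0,0,0],[0.0412,-0.0211,0,0,0,0],[0.0412,-0.0211,0,0,0,0],[0.0412,-0.0211,0,0,0,0],[0.0412,-0.0211,0,0,0,0],[0,0,0,0,0,0]]]'
python3 -m crank '[[[0.0243,-0.0386,0,0,0,0],[0.0243,-0.0386,0,0,0,0],[0.0243,-0.0386,0,0,0,0],[0.0243,-0.0386,0,0,0,0],[0.0243,-0.0386,0,0,0,0],[0.0243,-0.0386,0,0,0,0],[0.0243,-0.0386,0,0,0,0],[0.0243,-0.0386,0,0,0,0],[0,0,0,0,0,0]]]' 
python3 -m crank '[[[0,0,0,0,0,0.134],[0,0,0,0,0,0.134],[0,0,0,0,0,0.134],[0,0,0,0,0,0.134],[0,0,0,0,0,0.134],[0,0,0,0,0,0.134],[0,0,0,0,0,0.134],[0,0,0,0,0,0.134],[0,0,0,0,0,0],[0,0,0,0,0,0]]]' 
python3 go.py .4476 .3369 .035 -17.4
python3 - <<'E'
from h import *
from bench import eyes
for n,(a,b) in(("top",(392,215)),("scene",(100,155))):
    c=eyes.capture(n); np.savez(n+"2.npz",**c)
    cv2.imwrite(n+"2.png",cv2.resize(c["frame"][b:b+60,a:a+60,::-1],(400,400),interpolation=2))
cv2.imwrite("pics/posted.png",np.hstack([cv2.imread("top2.png"),cv2.imread("scene2.png")]))
E
```

```text
time_s: 8.35
eef_pos: [0.4054, -0.3734, 0.1965]
ee_rot: [3.129, 0.002, 0.769]
wrist_force: [0.8, -1.0, -0.6]
width: 0.5
gripper_force: 0.0
time_s: 9.25
eef_pos: [0.5228, -0.0145, 0.1899]
ee_rot: [-3.14, -0.001, 0.775]
wrist_force: [-0.7, -0.3, 0.6]
width: 0.499
gripper_force: 0.0
time_s: 10.15
eef_pos: [0.446, 0.3415, 0.19]
ee_rot: [-3.14, -0.001, 0.774]
wrist_force: [-0.4, -0.5, 0.3]
width: 0.505
gripper_force: 0.0
time_s: 11.15
eef_pos: [0.4475, 0.3363, 0.1903]
ee_rot: [3.141, 0.001, -0.301]
wrist_force: [0.4, -0.2, -0.4]
width: 0.498
gripper_force: 0.0
t 11.15 tool d mm [  0.   -0.7 155.3] rotvec [0.001  0.0007 0.0022] j6 2.32 F [ 0.4 -0.2 -0.4] w 0.498
```

View pics/posted.png

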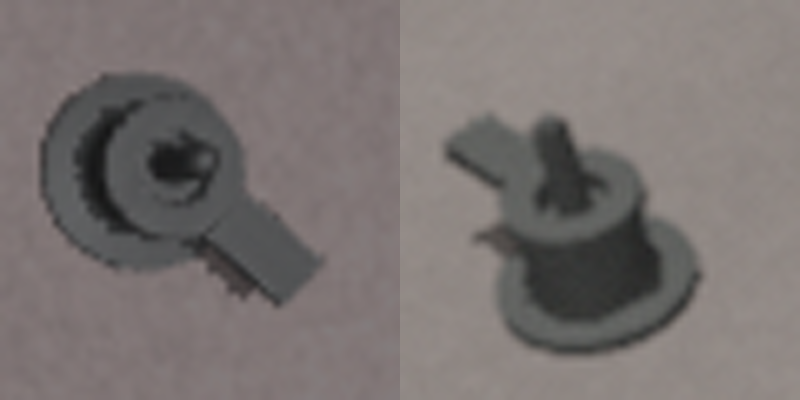

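The gauge lies flat on the shoulder with the pin through its ring (top crop (185,160), scene crop (570,190)) and has been released. Next is the bracket.

```bash
python3 -m crank '[[[0,-0.0007,0.04,0,0,0],[0,0,0.04,0,0,0],[0,0,0.03,0,0,0],[0,0,0.02,0,0,0],[0,0,0.015,0,0,0],[0,0,0.01,0,0,0],[0,0,0.008,0,0,0],[0,0,0.004,0,0,0],[0,0,0,0,0,0]]]'
python3 go.py .4476 .3369 .023 -17.4
```

```text
time_s: 12.15
eef_pos: [0.4476, 0.3381, 0.0238]
ee_rot: [3.142, 0.0, -0.303]
wrist_force: [0.3, -0.2, 0.2]
width: 0.502
gripper_force: 0.0
t 12.15 tool d mm [0.3 1.2 0.8] rotvec [0.     0.     0.0008] j6 2.32 F [ 0.3 -0.2  0.2] w 0.502
```

```bash
python3 -m crank '[[[0,0,0,0,0,0],[0,0,0,0,0,0],[0,0,0,0,0,0],[0,0,0,0,0,0],[0,0,0,0,0,0],[0,0,0,0,0,0],[0,0,0,0,0,0]]]' 0.0 80
python3 go.py .4476 .3369 .023 -17.4
python3 -m crank '[[[0,0,-0.01,0,0,0],[0,0,-0.03,0,0,0],[0,0,-0.04,0,0,0],[0,0,-0.02,0,0,0],[0,0,0,0,0,0],[0,0,0,0,0,0]]]'
python3 go.py .565 .102 .12 24.4
```

```text
time_s: 12.85
eef_pos: [0.448, 0.3383, 0.0247]
ee_rot: [-3.141, -0.001, -0.303]
wrist_force: [-1.5, 0.1, 6.1]
width: 0.129
gripper_force: 78.4
t 12.85 tool d mm [0.1 1.5 1.7] rotvec [-0.0009 -0.001   0.0006] j6 2.32 F [-1.5  0.1  6.1] w 0.129
time_s: 13.45
eef_pos: [0.447, 0.3379, 0.1237]
ee_rot: [3.141, 0.0, -0.303]
wrist_force: [-0.4, -0.6, -2.0]
width: 0.133
gripper_force: 78.1
t 13.45 tool d mm [183.  189.9   3.7] rotvec [ 2.000e-04  6.000e-04 -7.291e-01] j6 2.32 F [-0.4 -0.6 -2. ] w 0.133
```

```bash
python3 -m crank '[[[0.0316,0.0317,0,0,0,0],[0.0316,0.0317,0,0,0,0],[0.0316,0.0317,0,0,0,0],[0.0316,0.0317,0,0,0,0],[0.0316,0.0317,0,0,0,0],[0.0316,0.0317,0,0,0,0],[0,0,0,0,0,0]]]'
python3 -m crank '[[[0,0,0,0,0,-0.1458],[0,0,0,0,0,-0.1458],[0,0,0,0,0,-0.1458],[0,0,0,0,0,-0.1458],[0,0,0,0,0,-0.1458],[0,0,0,0,0,0],[0,0,0,0,0,0],[0,0,0,0,0,0]]]'
python3 go.py .571 .100 .0367 24.4
python3 - <<'E'
from h import *
from bench import eyes
c=eyes.capture("scene"); np.savez("scene3.npz",**c); K,T=c["K"],c["world_from_camera"]
im=c["frame"][120:240,235:355,::-1]; cv2.imwrite("s3.png",cv2.resize(im,(600,600),interpolation=2))
f=c["frame"]; g=cv2.GaussianBlur(f,(3,3),0).astype(int)
# predicted base corners at underside z=.012 + lift
o=np.array([.571,.100]);a=np.radians(24.4);R=np.array([[np.cos(a),-np.sin(a)],[np.sin(a),np.cos(a)]])
for s in((40,28),(40,-28),(-40,-28),(-40,28)): print(proj([*(o+R@np.array(s)/1000),.099],K,T).round(1))
E
```

```text
time_s: 14.15
eef_pos: [0.5746, 0.0946, 0.1219]
ee_rot: [3.14, -0.001, -0.309]
wrist_force: [-0.2, -0.1, -2.1]
width: 0.132
gripper_force: 78.6
time_s: 14.95
eef_pos: [0.571, 0.1002, 0.1231]
ee_rot: [-3.141, 0.002, 0.424]
wrist_force: [1.3, 0.8, -3.0]
width: 0.132
gripper_force: 78.6
t 14.95 tool d mm [ 0.   0.2 86.4] rotvec [-0.0008  0.0016 -0.0019] j6 1.13 F [ 1.3  0.8 -3. ] w 0.132
[[316.4 196.9]]
[[296.8 205.3]]
[[279.1 185.7]]
[[298.1 177.9]]
```

View s3.png

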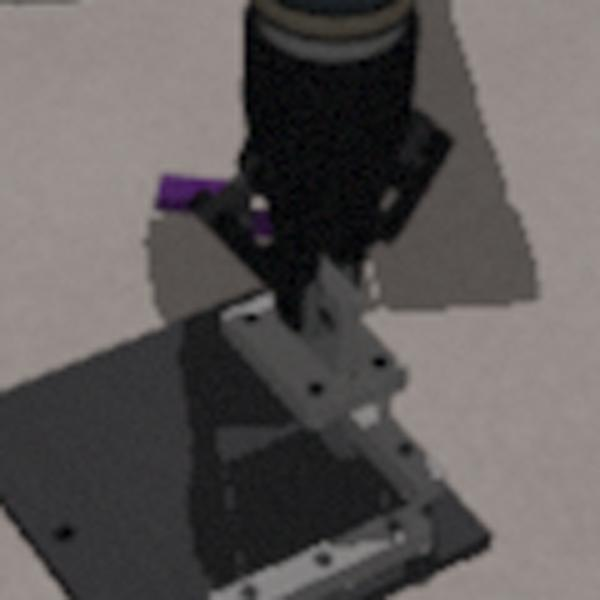

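The held bracket sits above the nest, level and parallel to the fences; its base corners at crop (405,388) and (325,432) match the prediction. Lowering it now.

```bash
python3 -m crank '[[[0,0,0.03,0,0,0],[0,0,0.025,0,0,0],[0,0,0.015,0,0,0],[0,0,0.008,0,0,0],[0,0,0.004,0,0,0],[0,0,0,0,0,0],[0,0,0,0,0,0]]]'
python3 go.py .571 .100 .0367 24.4
python3 -m crank '[[[0,0,0.002,0,0,0],[0,0,0,0,0,0],[0,0,0.001,0,0,0],[0,0,0,0,0,0],[0,0,0,0,0,0]]]'
python3 go.py .571 .100 .0367 24.4
```

```text
time_s: 15.7
eef_pos: [0.5724, 0.1, 0.0427]
ee_rot: [3.141, -0.001, 0.426]
wrist_force: [0.3, -0.4, -2.1]
width: 0.127
gripper_force: 78.6
t 15.7 tool d mm [-1.3 -0.6  6. ] rotvec [ 0.0007 -0.0015 -0.0003] j6 1.13 F [ 0.3 -0.4 -2.1] w 0.127
time_s: 16.2
eef_pos: [0.5717, 0.1, 0.039]
ee_rot: [3.142, -0.0, 0.426]
wrist_force: [-0.6, -0.6, -2.2]
width: 0.127
gripper_force: 78.6
t 16.2 tool d mm [-0.7 -0.3  2.3] rotvec [ 0.     -0.0001 -0.0001] j6 1.13 F [-0.6 -0.6 -2.2] w 0.127
```

```bash
python3 -m crank '[[[0,0,0.001,0,0,0],[0,0,0.001,0,0,0],[0,0,0,0,0,0],[0,0,0,0,0,0]]]'
python3 -m crank '[[[0,0,0.0008,0,0,0],[0,0,0,0,0,0],[0,0,0,0,0,0]]]'
```

```text
time_s: 16.6
eef_pos: [0.5717, 0.0999, 0.0368]
ee_rot: [-3.142, 0.0, 0.426]
wrist_force: [0.1, 0.6, -1.8]
width: 0.13
gripper_force: 78.8
time_s: 16.9
eef_pos: [0.5717, 0.0999, 0.0367]
ee_rot: [3.142, -0.0, 0.426]
wrist_force: [-1.6, -0.7, 4.3]
width: 0.131
gripper_force: 79.6
```

```bash
cat > f.py <<'E'
import numpy as np
from bench import readout
s=readout.observe(); a=np.radians(24.4); R=np.array([[np.cos(a),np.sin(a)],[-np.sin(a),np.cos(a)]])
print("nest mm to home",(R@(s["eef_pos"][:2]-[.5763,.1133])*1000).round(2),"z",s["eef_pos"][2].round(4),"Fnest",(R@s["wrist_force"][:2]).round(1),"Fz",s["wrist_force"][2].round(1),"M",s["ft_torque"].round(2),"rpy deg",np.degrees(s["ee_rot"]).round(2),"w",round(float(s["width"]),3))
E
python3 f.py
python3 -m crank '[[[0,-0.003,0,0,0,0],[0,-0.002,0,0,0,0],[0,-0.001,0,0,0,0],[0,0,0,0,0,0],[0,0,0,0,0,0]]]' >/dev/null; python3 f.py
python3 -m crank '[[[0,-0.001,0,0,0,0],[0,-0.001,0,0,0,0],[0,0,0,0,0,0],[0,0,0,0,0,0]]]'>/dev/null; python3 f.py
```

```text
nest mm to home [ -9.71 -10.26] z 0.0367 Fnest [-1.7  0. ] Fz 4.3 M [ 0.06  0.23 -0.08] rpy deg [180.   -0.   24.4] w 0.131
nest mm to home [-8.39 -4.97] z 0.0367 Fnest [ 0.4 -3.7] Fz 5.7 M [-0.39 -0.04  0.01] rpy deg [ 1.7991e+02 -1.5000e-01  2.4410e+01] w 0.13
nest mm to home [-8.28 -3.03] z 0.0367 Fnest [ 0.2 -3.5] Fz 5.1 M [-0.4  -0.09  0.07] rpy deg [ 1.7991e+02 -1.7000e-01  2.4410e+01] w 0.131
```

```bash
python3 -m crank '[[[0,-0.001,0,0,0,0],[0,-0.001,0,0,0,0],[0,0,0,0,0,0],[0,0,0,0,0,0]]]' >/dev/null; python3 f.py
python3 -m crank '[[[0,-0.001,0,0,0,0],[0,0,0,0,0,0],[0,0,0,0,0,0]]]'>/dev/null; python3 f.py
python3 -m crank '[[[0,-0.001,0,0,0,0],[0,0,0,0,0,0],[0,0,0,0,0,0]]]'>/dev/null; python3 f.py
```

```text
nest mm to home [-8.25 -1.01] z 0.0367 Fnest [ 0.3 -3.2] Fz 4.8 M [-0.39 -0.08  0.03] rpy deg [ 1.7991e+02 -1.7000e-01  2.4410e+01] w 0.132
nest mm to home [-8.15 -0.61] z 0.0368 Fnest [-0.2 -4.2] Fz 6.5 M [-0.63 -0.16  0.15] rpy deg [179.85  -0.18  24.46] w 0.129
nest mm to home [-8.07 -0.48] z 0.0368 Fnest [-0.6 -6.8] Fz 4.4 M [-1.14 -0.21  0.18] rpy deg [179.77  -0.19  24.51] w 0.13
```

```bash
python3 -m crank '[[[0.003,0,0,0,0,0],[0.002,0,0,0,0,0],[0,0,0,0,0,0],[0,0,0,0,0,0]]]' >/dev/null; python3 f.py
python3 -m crank '[[[0.001,0,0,0,0,0],[0.001,0,0,0,0,0],[0,0,0,0,0,0],[0,0,0,0,0,0]]]'>/dev/null; python3 f.py
python3 -m crank '[[[0.001,0,0,0,0,0],[0,0,0,0,0,0],[0,0,0,0,0,0]]]'>/dev/null; python3 f.py
```

```text
nest mm to home [-7.53 -0.44] z 0.037 Fnest [ -9.7 -10. ] Fz 13.2 M [-2.2   0.72  0.22] rpy deg [179.84   0.33  24.58] w 0.133
nest mm to home [-6.67 -0.4 ] z 0.037 Fnest [-12.4 -11.9] Fz 13.4 M [-2.34  1.02  0.11] rpy deg [179.86   0.47  24.59] w 0.135
nest mm to home [-5.65 -0.41] z 0.037 Fnest [-12.3 -11. ] Fz 15.5 M [-2.37  0.93  0.18] rpy deg [179.86   0.46  24.59] w 0.127
```

```bash
python3 -m crank '[[[0.001,0.0007,-0.0005,0,0,0],[0.001,0,0,0,0,0],[0,0,0,0,0,0],[0,0,0,0,0,0]]]' >/dev/null; python3 f.py
python3 -m crank '[[[0.001,0,0,0,0,0],[0.001,0,0,0,0,0],[0,0,0,0,0,0],[0,0,0,0,0,0]]]'>/dev/null; python3 f.py
```

```text
nest mm to home [-2.76 -0.47] z 0.037 Fnest [-8.6 -8.4] Fz 10.0 M [-1.79  0.63  0.15] rpy deg [179.9    0.37  24.55] w 0.131
nest mm to home [-0.82 -0.44] z 0.037 Fnest [-9.  -9.4] Fz 10.9 M [-1.82  0.72  0.14] rpy deg [179.9    0.38  24.56] w 0.129
```

```bash
for i in 1; do python3 -m crank '[[[0.001,0,0,0,0,0],[0,0,0,0,0,0],[0,0,0,0,0,0]]]' >/dev/null; python3 f.py; done
python3 -m crank '[[[0.001,0,0,0,0,0],[0,0,0,0,0,0],[0,0,0,0,0,0]]]'>/dev/null; python3 f.py
python3 -m crank '[[[0.001,0,0,0,0,0],[0,0,0,0,0,0],[0,0,0,0,0,0]]]'>/dev/null; python3 f.py
```

```text
nest mm to home [ 0.09 -0.45] z 0.037 Fnest [-9.5 -7.9] Fz 10.7 M [-1.77  0.7   0.17] rpy deg [179.9    0.39  24.56] w 0.134
nest mm to home [ 1.13 -0.45] z 0.037 Fnest [-9.5 -8.5] Fz 10.6 M [-1.8   0.73  0.17] rpy deg [179.9    0.38  24.56] w 0.129
nest mm to home [ 1.16 -0.43] z 0.037 Fnest [-11.5  -9.1] Fz 11.5 M [-2.04  0.86  0.1 ] rpy deg [179.91   0.5   24.57] w 0.129
```

```bash
python3 -m crank '[[[0.001,0,0,0,0,0],[0,0,0,0,0,0],[0,0,0,0,0,0]]]' >/dev/null; python3 f.py
python3 -m crank '[[[0.001,-0.0007,0,0,0,0],[0,0,0,0,0,0],[0,0,0,0,0,0]]]'>/dev/null; python3 f.py
```

```text
nest mm to home [ 1.2  -0.41] z 0.0371 Fnest [-13.9  -9.6] Fz 13.3 M [-2.25  1.06  0.17] rpy deg [179.93   0.61  24.59] w 0.136
nest mm to home [ 1.24 -0.38] z 0.0371 Fnest [-16.  -12.5] Fz 15.2 M [-2.78  1.18  0.2 ] rpy deg [179.89   0.72  24.61] w 0.129
```

The x reaction is tipping the tool by about 0.7°, so I'll counter-rotate to bring the base back flat while keeping the push.

```bash
python3 -m crank '[[[0,0,0,0.001,0.006,-0.002],[0,0,0,0,0,0],[0,0,0,0,0,0]]]' >/dev/null; python3 f.py
python3 -m crank '[[[0,0,0,0.001,0.006,0],[0,0,0,0,0,0],[0,0,0,0,0,0]]]'>/dev/null; python3 f.py
```

```text
nest mm to home [ 1.31 -0.38] z 0.0371 Fnest [-15.6 -11.7] Fz 13.8 M [-2.89  1.41 -0.  ] rpy deg [179.96   0.37  24.7 ] w 0.13
nest mm to home [ 1.22 -0.38] z 0.0369 Fnest [-15.  -13.2] Fz 13.8 M [-2.96  1.39 -0.03] rpy deg [-1.7998e+02  4.0000e-02  2.4700e+01] w 0.128
```

```bash
python3 -m crank '[[[0,-0.001,0,0.001,0,0.002],[0,0,0,0,0,0],[0,0,0,0,0,0]]]' >/dev/null; python3 f.py
python3 -m crank '[[[0,-0.001,0,0.001,0.001,0.002],[0,0,0,0,0,0],[0,0,0,0,0,0]]]'>/dev/null; python3 f.py
python3 -m crank '[[[0,0,0,0,0,0.002],[0,0,0,0,0,0],[0,0,0,0,0,0]]]'>/dev/null; python3 f.py
```

```text
nest mm to home [ 1.25 -0.35] z 0.0369 Fnest [-15.8 -16. ] Fz 12.2 M [-3.41  1.29  0.08] rpy deg [1.7999e+02 4.0000e-02 2.4640e+01] w 0.132
nest mm to home [ 1.25 -0.29] z 0.0369 Fnest [-16.8 -17.6] Fz 13.5 M [-3.93  1.29  0.16] rpy deg [ 1.7997e+02 -2.0000e-02  2.4580e+01] w 0.127
nest mm to home [ 1.28 -0.28] z 0.0369 Fnest [-17.8 -19.1] Fz 12.7 M [-3.87  1.28  0.26] rpy deg [ 1.7996e+02 -2.0000e-02  2.4490e+01] w 0.129
```

Testing whether the base is truly flat: a firmer grip, slightly more down force, and a small extra pitch to see whether it is resisted.

```bash
python3 -m crank '[[[0,0,0.0005,0,0,-0.002],[0,0,0,0,0,0],[0,0,0,0,0,0]]]' - 110 >/dev/null; python3 f.py
python3 -m crank '[[[0,0,0,0,0.003,0],[0,0,0,0,0,0],[0,0,0,0,0,0]]]'>/dev/null; python3 f.py
python3 -m crank '[[[0,0,0,0,0.003,0],[0,0,0,0,0,0],[0,0,0,0,0,0]]]'>/dev/null; python3 f.py
```

```text
nest mm to home [ 1.25 -0.3 ] z 0.0369 Fnest [-18.  -18.7] Fz 16.2 M [-3.89  1.38  0.16] rpy deg [ 1.7996e+02 -3.0000e-02  2.4570e+01] w 0.128
nest mm to home [ 1.3 -0.3] z 0.0369 Fnest [-18.3 -18.8] Fz 15.8 M [-3.96  1.45  0.13] rpy deg [179.97  -0.2   24.57] w 0.13
nest mm to home [ 1.28 -0.3 ] z 0.0368 Fnest [-16.8 -19.2] Fz 14.9 M [-3.94  1.51  0.07] rpy deg [179.97  -0.37  24.58] w 0.128
```

```bash
python3 -m crank '[[[0,0,0.001,0,-0.002,0],[0,0,0.001,0,0,0],[0,0,0,0,0,0],[0,0,0,0,0,0]]]' >/dev/null; python3 f.py
python3 -m crank '[[[-0.001,0,0.0005,0,-0.001,0],[0,0,0,0,0,0],[0,0,0,0,0,0]]]'>/dev/null; python3 f.py
```

```text
nest mm to home [ 1.24 -0.34] z 0.0367 Fnest [-20.8 -18.4] Fz 27.8 M [-3.94  2.    0.16] rpy deg [179.95  -0.27  24.58] w 0.125
nest mm to home [ 1.21 -0.36] z 0.0367 Fnest [-18.4 -17.1] Fz 29.4 M [-3.69  1.91  0.17] rpy deg [179.94  -0.34  24.56] w 0.124
```

```bash
python3 -m crank '[[[-0.001,0,0,0,-0.002,0],[0,0,0,0,-0.002,0],[0,0,0,0,0,0],[0,0,0,0,0,0]]]' >/dev/null; python3 f.py
python3 - <<'E'
from h import *
from bench import eyes
c=eyes.capture("scene"); K,T=c["K"],c["world_from_camera"]; f=c["frame"]; f0=load("scene0")[0]
# unmoved bystanders: pixel change at bin, jar, driver, cap
for k,(x,y) in dict(bin=(398,238),jar=(131,254),drv=(190,281),tip=(235,285),cap=(317,271),red=(422,186),big=(184,195)).items():
    print(k,np.abs(f[y-8:y+8,x-8:x+8].astype(int)-f0[y-8:y+8,x-8:x+8]).mean().round(1))
# dark gap between base and end fence along nest x line, z=.026, three stations
a=np.radians(24.45);R=np.array([[np.cos(a),-np.sin(a)],[np.sin(a),np.cos(a)]]);g=cv2.cvtColor(f,cv2.COLOR_RGB2GRAY)
for yo in(-20,-10,10):
    xs=np.arange(15,62,3); P=np.array([[*(np.array([.5763,.1133])+R@np.array([x,yo])/1000),.026 if x<40 else .03] for x in xs]); u=proj(P,K,T).astype(np.float32)
    print(yo,cv2.remap(g,u[None,:,0],u[None,:,1],cv2.INTER_LINEAR)[0])
E
```

```text
nest mm to home [ 1.17 -0.39] z 0.0367 Fnest [-17.2 -16.3] Fz 27.8 M [-3.41  1.63  0.13] rpy deg [179.92  -0.23  24.55] w 0.123
bin 3.2
jar 3.7
drv 4.0
tip 4.6
cap 4.6
red 3.8
big 4.1
-20 [ 77  75  75  69  51  18  35  60  74  74  75  83 106 126 128 107]
-10 [ 76  76  76  72  71  75  73  75  77  81  80  77  76  97 124 106]
10 [73 74 72 73 73 71 70 68 68 73 76 75 76 77 78 80]
```

Both fences are loaded at about 16–17 N, with 28 N down and the tool near level. The image intensities show no dark gap at the end fence, and the bystanders haven't moved. Handing in.

```bash
python3 f.py; python3 -c "
from bench import workorder
print(workorder.finish_job())"
```

```text
nest mm to home [ 1.16 -0.38] z 0.0367 Fnest [-16.9 -16.5] Fz 28.0 M [-3.39  1.64  0.15] rpy deg [179.92  -0.22  24.55] w 0.126
the job is handed in; nothing more can be done
None
```

I handed the job in: the gauge lies flat on the post's shoulder and is released, and the bracket is held in the nest corner, pressed against both fences at about 17 N each and down at about 28 N; the hand-in returned no verdict, and I inferred flat and square from force and pose readings, as the camera can't resolve a sub-millimetre tilt.

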